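# Swap a jar on the tasting carousel

### The arm

A 6-joint arm with a two-finger parallel gripper is mounted at the origin on the work surface. World frame = base frame: x ahead of the robot, y to its left, z up, the work surface at z = 0. Lengths are in m, angles in rad, forces in N, time in s.
With the tool pointing down it reaches from about 0.325 to 0.925 m from the base axis. Payload 3.1 kg.
Tool frame: the origin (TCP) lies on the centre line of the jaws, within the pads' length; the fingertips stand 17 mm ahead of it and the grasp point (between the pads) lies 2 mm behind it; z points along the fingers, y is the line along which they close (so a half turn about z gives the same grasp; the last joint's range is limited). The gripper opens to 85 mm and grips with 20 to 120 N. Pads are 22 mm wide; open, the fingers measure 114 mm over their backs; the gripper's body (76 mm by 85 mm) begins 54 mm behind the grasp point. The pads swing forward as they close: fully open they stand 13 mm farther back than shut.
Start: joints at [-1.412, 0.217, 1.613, -0, 1.311, -0.112], TCP at [0.167, -0.602, 0.216] pointing down, gripper open.
Joint ranges: [-2.75, 2.75], [-0.78, 2.1], [0.31, 2.55], [-1.13, 4.27], [0.13, 2.63], [-2.58, 2.58]. Speed limits (rad/s): [2.79, 2.79, 3.14, 3.14, 3.14, 3.14].

### API

Orientations are given as a rotation vector (axis times angle).
In Python, from bench import status, viewer, order, nets gives the robot as it stands. The module is installed in compiled form; this text tells all that it offers.
- The arm moves only by the tool jog_arm, never from a script. Its argument "commands" is a list of rows, each a list of 3 entries, a list of its own where there are three numbers: the closure in counts, from 0 (fully open) to 255 (shut), then the shift along the tool's x, y, z in units of 30 mm (1.0 is 30 mm), then the turn about the tool's z in units of 8 degrees (1.0 is 8 degrees). A call has 1 to 20 rows; each row is the pose to reach, as a shift and turn from the pose commanded when the call began, along the tool's axes at that moment; what a row does not reach only later rows make up. A row lasts 1/10 s, in which the tool goes at most 50 mm and 8.59 degrees, less where a joint would pass 70% of its speed; a pose out of reach is approached as far as the arm can. A call with a gripper value outside its range is refused whole. The fingers move at their own pace and stop on an object; the grip force is fixed at half the most. Time passes only in rows, so rows that repeat a pose let the fingers close. It gives the time, the measured TCP pose, the force, the opening and the grip force at its end, in the units of the state.
- status.get_obs(): the state, without advancing time (a new reading comes with each control period).
- viewer.snapshot(name): name is "scene" or "top" or "wrist"; returns (picture, depth): 420x560x3 uint8, red, green, blue; 420x560 float32, m along the optical axis (not along the pixel's ray), 0 where there is no reading.
- viewer.camera_info(name): a dict with "fx", "fy", "cx", "cy" (pixels), "position" and "attitude" of the camera in the world; the wrist camera has in their place "T_tool_cam" (4x4, takes a point from camera to tool coordinates, whose origin is the TCP and whose axes are the flange's). Camera axes: x right, y down, z forward; pixel columns grow to the right and rows downward; lengths in m; the calibration is good to about 2 mm. A picture is of the moment at which its call begins: read the wrist's pose just before it. camera_info takes no time and is no camera call.
- order.sign_off(): hands the job in; it is judged then, once.
Trained networks look in the newest picture that a camera, given by its name, has taken for a name from the list of things; names that differ only in an ending like _2 or _b are one class to them, and where a whole thing is asked for, a point or a joint stands for the part that bears it (a point fixed in the world has none). Each returns a list of dicts, best first, with "conf" (0 to 1); they miss things now and then, are a little off and sometimes report something else, mostly with a low value. They report only what shows in the picture. A call takes as long as a camera call. They do not tell look-alikes from the thing itself.
- nets.boxes_of(camera, thing): "box" ([left, top, width, height] in pixels, round what is visible of it).
- nets.regions_of(camera, thing): "pixels" (420x560 bool, what is visible of it) and "box" ([left, top, width, height] in pixels, round what is visible of it).
- nets.place_of(camera, thing): "position" ([column, row] in pixels: a listed point, or the origin of a listed thing).
The state is a dict: "clock": time; "joints": joint angles; "qvel": joint speeds; "effort": joint torques, N m; "ee_pos": TCP position; "tcp_rot": TCP orientation; "contact_force": force on the tool from outside, world axes, zero at the start; "wrist_torque": the same for the moment, N m; "width": finger opening in m; "grip_force": force on a finger pad.
Only numpy, scipy, OpenCV 4.12 (cv2) and the standard library are available. Lean on these libraries where they do the work, as an engineer would, in place of code of your own. Each camera call takes 0.05 s, during which the arm holds its last target. There are 200 camera calls.

### The job

The red-lidded jam jar is wanted for serving and the green-lidded jar takes its place on the tasting carousel. Crank the carousel round until the red-lidded jar's compartment is squarely at the front opening of the clear guard, stop it there, lift that jar out and stand it upright, wholly on the cork coaster; then stand the green-lidded jar in the emptied compartment and leave it there, still at the front opening. Drop neither jar, keep the other three jars standing in their compartments, and leave the syrup bottle where it is.

Things in the scene. Friction and masses are not known exactly. Their poses are not given: they have to be found in the camera images.
- stand: The fixed stand of the carousel with its clear guard; origin on the table on the carousel's vertical axis, -x of this frame points out of the front opening (towards the robot). The guard is a clear roof plate, underside 146 mm and top 151 mm above the table, on four 10 mm posts at x -140 and 160, y +-166 mm. It spans x -165 to 185 mm and y +-178 mm, with blue edging 6 mm thick, except for the front opening: x from -165 to -40 mm, y +-85 mm. Jars can be lifted out only there.
- front_spot (a point): Centre of the inner floor of whatever compartment is squarely at the front opening: 115 mm in front of the carousel's axis, 34 mm above the table. Fixed to the stand.
- carousel (a joint): Turning of the carousel plate about its vertical axis, rad, anticlockwise from above positive, 0 at the start whatever the plate's pose; turns either way at least a full turn, light friction (about 0.12 N m), stays where left. The wooden plate (332 mm across) carries four white trays, 90 degrees apart, centres 115 mm from the axis: inside 76 x 76 mm, 4 mm walls, inner floor 34 mm and rims 60 mm above the table. Each tray holds one jar at the start.
- crank_grip (a point): The grip point of the orange crank knob above the guard, 213 mm above the table: an upright round knob, 24 mm across, 177 to 239 mm above the table, which spins freely on its pin, so it can be led round in a circle with the hand's direction kept. It stands 55 mm from the carousel's axis at the end of a flat steel arm 22 mm wide (top 174 mm above the table), and turns with the plate. Seen from above it lies midway (45 degrees) between two neighbouring trays' directions.
- red_jar_mid (a point): Jam jar with RED lid, in one of the trays away from the front at the start: to be served. Body 56 mm across, lid 57 mm, 105 mm tall, about 300 g; the point is on its axis half-way up, z axis up.
- green_jar_mid (a point): Jam jar with GREEN lid, standing on the table beside the carousel: to go into the carousel. Body 56 mm across, lid 57 mm, 105 mm tall, about 300 g; the point is on its axis half-way up, z axis up.
- red_jar: The red-lidded jar; origin at the centre of its underside.
- green_jar: The green-lidded jar; origin at the centre of its underside.
- coaster_top (a point): Centre of the top of the round cork coaster, 100 mm across, 6 mm thick, fixed to the table on the other side from the green-lidded jar.
- white_jar_mid (a point): Jam jar with WHITE lid, in the tray nearest the front at the start; stays in its tray. Body 56 mm across, lid 57 mm, 105 mm tall, about 300 g; the point is on its axis half-way up, z axis up.
- yellow_jar_mid (a point): Jam jar with YELLOW lid, in a tray; stays in it. Body 56 mm across, lid 57 mm, 105 mm tall, about 300 g; the point is on its axis half-way up, z axis up.
- black_jar_mid (a point): Jam jar with BLACK lid, in a tray; stays in it. Body 56 mm across, lid 57 mm, 105 mm tall, about 300 g; the point is on its axis half-way up, z axis up.
- syrup_mid (a point): Amber glass syrup bottle, 56 mm across, 190 mm tall, standing to the right of the carousel; leave it alone. The point is on its axis half-way up.
Things that resemble listed ones, but are neither listed nor needed, are in the scene too. Of the things shaped like the green_jar, the green one is meant.

How it is judged:
By the outcome, as a careful person would: the job done as asked, in the order asked, and still so for the second after the job is handed in, with the robot touching nothing.
It also fails if it takes over 70 s, if anything falls off the work surface, if the arm or the gripper's body presses on something with over 40 N, if the wrist force passes 120 N, or if a joint passes its speed limit or range.

## Working session

There is one attempt and no reset: what is moved stays moved. The work goes in short steps, Python scripts to look and compute and a tool call to move; the robot and the scene stay as the last step left them, time stands still between calls to the robot, and variables do not carry over. Pictures are saved under pics/ and viewed, at most 10 in all, crops included, and the job is handed in when it is done.

Besides the shell and the picture viewer there is one more tool, called after "Call:" as name(argument=value, ...) on one line, values as JSON. jog_arm: Moves the arm, as the interface text tells. Its arguments: {"type":"object","properties":{"commands":{"type":"array"}},"required":["commands"]}

```bash
mkdir -p pics; cat > h.py <<'E'
import numpy as np,cv2
from scipy.spatial.transform import Rotation as R
from bench import status,viewer,order,nets
def campose(n):
    c=viewer.camera_info(n)
    if 'T_tool_cam' in c:
        o=status.get_obs();T=np.eye(4);T[:3,:3]=R.from_rotvec(o['tcp_rot']).as_matrix();T[:3,3]=o['ee_pos'];T=T@np.array(c['T_tool_cam'])
        return c,T[:3,:3],T[:3,3]
    a=np.array(c['attitude'])
    if a.shape==(3,3): M=a
    elif a.size==3: M=R.from_rotvec(a).as_matrix()
    else: M=R.from_quat(a).as_matrix()
    return c,M,np.array(c['position'])
def ray(P,uv):
    c,M,p=P
    return M@np.array([(uv[0]-c['cx'])/c['fx'],(uv[1]-c['cy'])/c['fy'],1])
def atz(P,uv,z):
    d=ray(P,uv);return P[2]+d*(z-P[2][2])/d[2]
def save(im,n): cv2.imwrite('pics/'+n+'.png',im[:,:,::-1])
E
python3 - <<'E'
from h import *
ims=[]
for n in ['top','scene']:
    im,d=viewer.snapshot(n);save(im,n+'0');P=campose(n);print(n,viewer.camera_info(n))
    for t,z in [('stand',0),('crank_grip',.213),('red_jar_mid',.0865),('green_jar_mid',.0525),('coaster_top',.006),('white_jar_mid',.0865),('yellow_jar_mid',.0865),('black_jar_mid',.0865),('syrup_mid',.095),('front_spot',.034)]:
        for r in nets.place_of(n,t)[:3]: print(t,np.round(r['conf'],2),np.round(r['position']),np.round(atz(P,r['position'],z),3))
E
```

```text
top {'fx': 474.11542810977227, 'fy': 474.11542810977227, 'cx': 278.6780887594204, 'cy': 210.8200136795813, 'position': array([ 0.30510506, -0.03897735,  1.32991293]), 'attitude': array([-2.12097726,  2.14887245, -0.17314997])}
stand 0.65 [260. 179.] [0.618 0.014 0.   ]
crank_grip 0.42 [235. 168.] [0.597 0.066 0.213]
green_jar_mid 0.9 [411. 239.] [ 0.434 -0.395  0.052]
green_jar_mid 0.64 [374. 258.] [ 0.385 -0.292  0.052]
green_jar_mid 0.58 [373. 300.] [ 0.274 -0.283  0.052]
coaster_top 0.93 [146. 269.] [0.365 0.333 0.006]
white_jar_mid 0.79 [246. 210.] [0.514 0.049 0.087]
black_jar_mid 0.65 [372. 261.] [ 0.374 -0.279  0.087]
black_jar_mid 0.49 [298. 182.] [ 0.588 -0.091  0.087]
syrup_mid 0.74 [376. 195.] [ 0.547 -0.296  0.095]
front_spot 0.47 [233. 167.] [0.647 0.089 0.034]
scene {'fx': 387.12400796264643, 'fy': 387.12400796264643, 'cx': 283.18340258342903, 'cy': 212.91654109530603, 'position': array([0.63572171, 0.60240549, 0.94927108]), 'attitude': array([-0.2468876 , -2.89391979,  1.0059213 ])}
stand 0.17 [311. 161.] [ 0.359 -0.348  0.   ]
crank_grip 0.52 [260. 231.] [0.59  0.074 0.213]
crank_grip 0.34 [309. 162.] [ 0.426 -0.133  0.213]
green_jar_mid 0.78 [344. 161.] [ 0.266 -0.277  0.052]
green_jar_mid 0.77 [286. 142.] [ 0.438 -0.401  0.052]
green_jar_mid 0.71 [308. 164.] [ 0.388 -0.284  0.052]
coaster_top 0.84 [370. 353.] [0.362 0.329 0.006]
white_jar_mid 0.96 [289. 247.] [0.513 0.046 0.087]
yellow_jar_mid 0.61 [306. 172.] [ 0.409 -0.218  0.087]
black_jar_mid 0.45 [254. 216.] [ 0.592 -0.072  0.087]
syrup_mid 0.69 [258. 157.] [ 0.549 -0.3    0.095]
syrup_mid 0.37 [257. 215.] [ 0.582 -0.068  0.095]
```

View pics/top0.png

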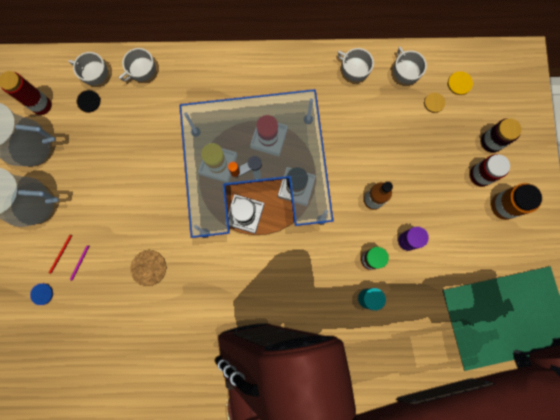

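View pics/scene0.png

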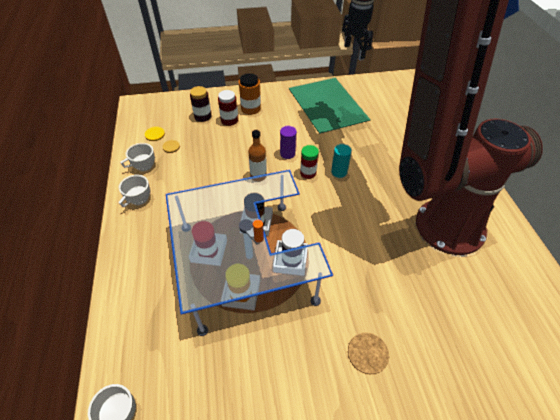

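The top view shows the guard with the orange knob at (234,168) and lids red (267,127), yellow (213,154), black (297,179) and white (243,210). The green jar is at (375,258), between the purple and teal look-alikes, and the coaster is at (148,268). The scene view agrees: the green jar there is at (309,160).

```bash
cat > m.py <<'E'
from h import *
from scipy.optimize import least_squares
def blobs(im,P,axis=None):
    hsv=cv2.cvtColor(im,cv2.COLOR_RGB2HSV);out={}
    H,S,V=cv2.split(hsv)
    return H,S,V
E
python3 - <<'E'
from m import *
P=campose('top');im,d=viewer.snapshot('top')
H,S,V=blobs(im,P)
m=((H>105)&(H<128)&(S>110)&(V>60)).astype(np.uint8);m[:,:170]=0;m[:,345:]=0;m[:80]=0;m[250:]=0
vu=np.argwhere(m);print(len(vu))
pts=np.array([atz(P,(u,v),.1485)[:2] for v,u in vu])
# edging: outer boundary + opening; signed-distance fit
segs=np.array([[[-165,-178],[185,-178]],[[185,-178],[185,178]],[[185,178],[-165,178]],[[-165,178],[-165,85]],[[-165,85],[-40,85]],[[-40,85],[-40,-85]],[[-40,-85],[-165,-85]],[[-165,-85],[-165,-178]]])/1000.
def f(p):
    c,s=np.cos(p[2]),np.sin(p[2]);q=(pts-p[:2])@np.array([[c,-s],[s,c]])
    D=[]
    for a,b in segs:
        t=np.clip(((q-a)@(b-a))/((b-a)@(b-a)),0,1);D.append(np.linalg.norm(q-a-t[:,None]*(b-a),axis=1))
    return np.min(D,0)
best=min((least_squares(f,[.62,.014,y],loss='soft_l1',f_scale=.004) for y in (-.15,0,.15)),key=lambda r:r.cost)
p=best.x;print('stand',p,np.degrees(p[2]),'med',np.median(f(p)))
c,s=np.cos(p[2]),np.sin(p[2])
def loc(w): return (w[:2]-p[:2])@np.array([[c,-s],[s,c]])
def sh(n,w):
    q=loc(w);print(n,np.round(w,3),'local',np.round(q,3),'r',round(np.hypot(*q),3),'ang',round(np.degrees(np.arctan2(q[1],q[0])),1))
# lids
for n,u,v,z,mm in [('red',267,127,.139,((H<8)|(H>170))&(S>70)),('yel',213,154,.139,(H>20)&(H<38)&(S>90)),('white',243,210,.139,(S<50)&(V>190)),('black',297,179,.139,V<75),('knob',234,168,.225,(H<14)&(S>200)&(V>150)),('green',375,258,.105,(H>45)&(H<75)&(S>120)),('cork',148,268,.006,S>=0)]:
    w=np.zeros_like(H);r=16 if n!='knob' else 10;w[v-r:v+r,u-r:u+r]=1
    ys,xs=np.nonzero(mm&(w>0))
    if len(xs)<8: print(n,len(xs));continue
    (cx,cy),rad=cv2.minEnclosingCircle(np.stack([xs,ys],1).astype(np.float32))
    print(len(xs),xs.mean().round(1),ys.mean().round(1),round(cx,1),round(cy,1),round(rad,1));sh(n,atz(P,(xs.mean(),ys.mean()),z))
for n,z in [('top',0)]:
  r=nets.regions_of('top','coaster_top')
  if r: ys,xs=np.nonzero(r[0]['pixels']);sh('cork',atz(P,(xs.mean(),ys.mean()),.006))
  r=nets.regions_of('top','green_jar')
big=cv2.resize(im[85:245,175:340],None,fx=4,fy=3.7,interpolation=cv2.INTER_CUBIC)[:600,:800];save(big,'crop1')
o=status.get_obs();print({k:np.round(v,4) for k,v in o.items()});print(R.from_rotvec(o['tcp_rot']).as_matrix().round(3));print(np.round(viewer.camera_info('wrist')['T_tool_cam'],3))
E
```

```text
495
stand [0.62075064 0.02198191 0.10241801] 5.868119613609947 med 0.0009531596529698261
400 266.8 126.3 266.8 126.6 11.8
red [ 0.727 -0.009  0.139] local [ 0.103 -0.042] r 0.111 ang -22.3
400 212.1 154.5 212.4 154.7 11.8
yel [0.653 0.133 0.139] local [0.043 0.107] r 0.116 ang 68.1
405 244.2 210.5 244.7 213.2 15.7
white [0.504 0.05  0.139] local [-0.113  0.04 ] r 0.12 ang 160.6
334 297.5 178.6 296.0 179.0 12.2
black [ 0.586 -0.087  0.139] local [-0.046 -0.105] r 0.115 ang -113.7
60 232.5 166.4 232.6 166.5 4.4
knob [0.597 0.072 0.225] local [-0.018  0.052] r 0.055 ang 109.5
391 376.8 257.2 376.8 257.2 11.3
green [ 0.383 -0.289  0.105] local [-0.268 -0.285] r 0.391 ang -133.3
1024 147.5 267.5 147.5 267.5 21.9
cork [0.369 0.329 0.006] local [-0.219  0.331] r 0.397 ang 123.5
cork [0.37  0.329 0.006] local [-0.219  0.331] r 0.397 ang 123.4
{'clock': np.float64(1.25), 'joints': array([-1.4122,  0.2169,  1.6134, -0.    ,  1.3113, -0.1122]), 'qvel': array([-0.0004, -0.0016, -0.0002, -0.0001, -0.0001,  0.0007]), 'effort': array([-8.00000e-04, -3.96893e+01, -3.04248e+01, -2.00000e-04,
        8.00000e-04, -0.00000e+00]), 'ee_pos': array([ 0.1672, -0.6022,  0.2163]), 'tcp_rot': array([-3.1128, -0.4241,  0.    ]), 'contact_force': array([-0.2814, -0.5677,  0.5703]), 'wrist_torque': array([-0.0047, -0.0315,  0.0204]), 'grip_force': np.float64(0.0), 'width': np.float64(0.0854)}
[[ 0.964  0.268 -0.   ]
 [ 0.268 -0.964  0.   ]
 [-0.    -0.    -1.   ]]
[[-0.001 -0.964 -0.264  0.067]
 [ 1.    -0.001 -0.    -0.   ]
 [-0.    -0.264  0.964 -0.157]
 [ 0.     0.     0.     1.   ]]
```

View pics/crop1.png

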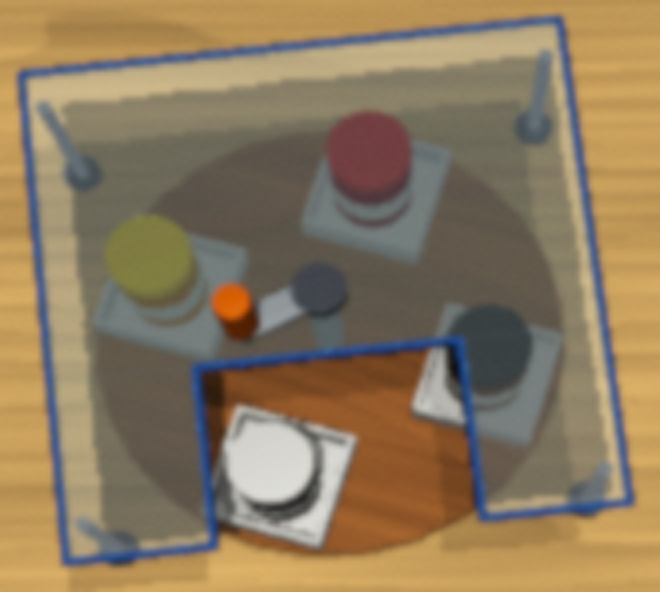

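The crop confirms the fit. The stand is at (0.621, 0.022) with yaw 5.9°, and the red tray is at local -22°. Turning the carousel clockwise by 158° puts the knob at local -45°. I'll hover above the knob first.

Call:
jog_arm(commands=[[0,[0,0,-2.8],0],[0,[0,0,-2.8],0],[0,[19.8,-17.7,-2.8],1.2],[0,[19.8,-17.7,-2.8],1.2],[0,[19.8,-17.7,-2.8],1.2],[0,[19.8,-17.7,-2.8],1.2],[0,[19.8,-17.7,-2.8],1.2],[0,[19.8,-17.7,-2.8],1.2],[0,[19.8,-17.7,-2.8],1.2],[0,[19.8,-17.7,-2.8],1.2],[0,[19.8,-17.7,-2.8],1.2],[0,[19.8,-17.7,-2.8],1.2],[0,[19.8,-17.7,-2.8],1.2],[0,[19.8,-17.7,-2.8],1.2],[0,[19.8,-17.7,-2.8],1.2],[0,[19.8,-17.7,-2.8],1.2],[0,[19.8,-17.7,-2.8],1.2],[0,[19.8,-17.7,-2.8],1.2],[0,[19.8,-17.7,-2.8],1.2],[0,[19.8,-17.7,-2.8],1.2]])

```text
clock: 3.25
ee_pos: [0.5975, 0.0692, 0.2998]
tcp_rot: [3.137, 0.166, -0.002]
contact_force: [-0.5, -0.6, -0.5]
width: 0.0851
grip_force: 0.0
```

```bash
cat >> h.py <<'E'
S=np.array([.6207,.0220]);YAW=.1024
def go(xy,z=None):
    o=status.get_obs();M=R.from_rotvec(o['tcp_rot']).as_matrix();x=M[:2,0]/np.linalg.norm(M[:2,0]);y=np.array([x[1],-x[0]])
    d=np.array(xy)[:2]-o['ee_pos'][:2]
    return 'at',np.round(o['ee_pos'],4),'units',np.round([d@x/.03,d@y/.03]+([(o['ee_pos'][2]-z)/.03] if z is not None else []),2),'yaw',np.degrees(np.arctan2(x[1],x[0])).round(2)
def L(x,y):
    c,s=np.cos(YAW),np.sin(YAW);return S+np.array([c*x-s*y,s*x+c*y])
E
python3 - <<'E'
from h import *
P=campose('wrist');im,d=viewer.snapshot('wrist');save(im,'w1')
H,Sa,V=cv2.split(cv2.cvtColor(im,cv2.COLOR_RGB2HSV))
m=((H<14)&(Sa>200)&(V>140)).astype(np.uint8)
n,l,st,c=cv2.connectedComponentsWithStats(m);i=1+np.argmax(st[1:,4]);print(st[i],c[i])
u,v=c[i];dd=d[l==i];print('depth',np.percentile(dd,[5,50]));top=(l==i)&(d<dd[dd>0].min()+.006)
ys,xs=np.nonzero(top);w=atz(P,(xs.mean(),ys.mean()),.239);print('knob',w,len(xs),go(w,.211))
E
```

```text
Traceback (most recent call last):
ValueError: attempt to get argmax of an empty sequence
```

View pics/w1.png

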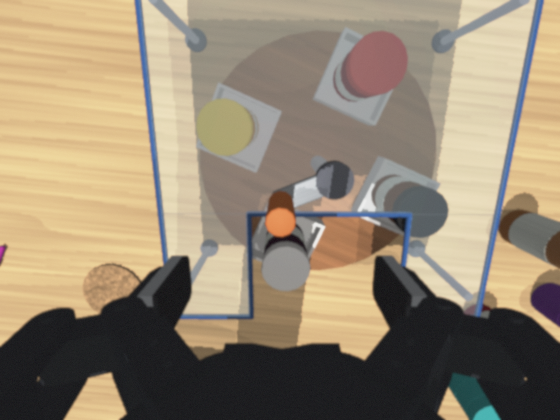

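The wrist view shows the orange knob's top face at about (280,222), between the open jaws.

```bash
python3 - <<'E'
from h import *
P=campose('wrist')
w=atz(P,(280,222),.239);print('knob',w,go(w,.211),np.round(viewer.camera_info('wrist')['cx']),w[:2]-S,np.linalg.norm(w[:2]-S))
E
```

```text
knob [0.59365921 0.06917576 0.239     ] ('at', array([0.5972, 0.0682, 0.3   ]), 'units', array([-0.11, -0.05,  2.97]), 'yaw', np.float64(5.95)) 282.0 [-0.02704079  0.04717576] 0.054376066083803076
```

Call:
jog_arm(commands=[[0,[-0.1,-0.05,1],0],[0,[-0.1,-0.05,2],0],[0,[-0.1,-0.05,2.95],0],[0,[-0.1,-0.05,2.95],0],[255,[-0.1,-0.05,2.95],0],[255,[-0.1,-0.05,2.95],0],[255,[-0.1,-0.05,2.95],0],[255,[-0.1,-0.05,2.95],0],[255,[-0.1,-0.05,2.95],0],[255,[-0.1,-0.05,2.95],0],[255,[-0.1,-0.05,2.95],0],[255,[-0.1,-0.05,2.95],0]])

```text
clock: 4.5
ee_pos: [0.5953, 0.0701, 0.2139]
tcp_rot: [-3.137, -0.163, -0.004]
contact_force: [-0.7, 1.4, 5.4]
width: 0.0211
grip_force: 58.6
```

```bash
python3 - <<'E'
from h import *
o=status.get_obs();print(np.round(o['ee_pos'],4),o['width'],o['grip_force'],o['contact_force'])
p=o['ee_pos'][:2];a0=np.arctan2(*(p-S)[::-1]);r0=np.linalg.norm(p-S);print(r0,np.degrees(a0-YAW))
a1=np.radians(-45)+YAW
s=(1-np.cos(np.linspace(0,np.pi,20)))/2
n=19
t=np.linspace(0,1,39)
f=3*t**2-2*t**3
for k,x in enumerate(f):
    a=a0+(a1-a0)*x;r=r0+(.055-r0)*x
    print(k,*go(S+r*np.array([np.cos(a),np.sin(a)]))[3])
E
```

```text
[0.5953 0.0701 0.2139] 0.021095100058492133 58.63536715507507 [-0.74039555  1.39705702  5.38561068]
0.05439217624468536 111.9649161580838
0 0.0 0.0
1 0.01 -0.0
2 0.04 -0.01
3 0.08 -0.03
4 0.14 -0.05
5 0.22 -0.07
6 0.32 -0.1
7 0.43 -0.12
8 0.55 -0.13
9 0.69 -0.13
10 0.83 -0.13
11 0.99 -0.11
12 1.15 -0.07
13 1.32 -0.02
14 1.48 0.05
15 1.65 0.14
16 1.8 0.25
17 1.95 0.38
18 2.08 0.52
19 2.2 0.68
20 2.3 0.85
21 2.38 1.03
22 2.44 1.21
23 2.48 1.4
24 2.5 1.58
25 2.5 1.76
26 2.49 1.94
27 2.46 2.1
28 2.41 2.25
29 2.36 2.39
30 2.31 2.52
31 2.25 2.63
32 2.18 2.72
33 2.13 2.8
34 2.08 2.87
35 2.03 2.92
36 2.0 2.95
37 1.98 2.97
38 1.97 2.98
```

Call:
jog_arm(commands=[[255,[0.01,0,0],0],[255,[0.04,-0.01,0],0],[255,[0.08,-0.03,0],0],[255,[0.14,-0.05,0],0],[255,[0.22,-0.07,0],0],[255,[0.32,-0.1,0],0],[255,[0.43,-0.12,0],0],[255,[0.55,-0.13,0],0],[255,[0.69,-0.13,0],0],[255,[0.83,-0.13,0],0],[255,[0.99,-0.11,0],0],[255,[1.15,-0.07,0],0],[255,[1.32,-0.02,0],0],[255,[1.48,0.05,0],0],[255,[1.65,0.14,0],0],[255,[1.8,0.25,0],0],[255,[1.95,0.38,0],0],[255,[2.08,0.52,0],0],[255,[2.2,0.68,0],0],[255,[2.3,0.85,0],0]])

```text
clock: 6.5
ee_pos: [0.6663, 0.0523, 0.214]
tcp_rot: [-3.136, -0.163, -0.003]
contact_force: [-2.7, 2.4, 6.3]
width: 0.0207
grip_force: 58.7
```

Call:
jog_arm(commands=[[255,[0.08,0.18,0],0],[255,[0.14,0.36,0],0],[255,[0.18,0.55,0],0],[255,[0.2,0.73,0],0],[255,[0.2,0.91,0],0],[255,[0.19,1.09,0],0],[255,[0.16,1.25,0],0],[255,[0.11,1.4,0],0],[255,[0.06,1.54,0],0],[255,[0.01,1.67,0],0],[255,[-0.05,1.78,0],0],[255,[-0.12,1.87,0],0],[255,[-0.17,1.95,0],0],[255,[-0.22,2.02,0],0],[255,[-0.27,2.07,0],0],[255,[-0.3,2.1,0],0],[255,[-0.32,2.12,0],0],[255,[-0.33,2.13,0],0],[255,[-0.33,2.13,0],0],[255,[-0.33,2.13,0],0]])

```text
clock: 8.5
ee_pos: [0.6638, -0.0129, 0.2139]
tcp_rot: [-3.137, -0.162, -0.006]
contact_force: [0.0, 2.3, 5.5]
width: 0.0212
grip_force: 58.6
```

```bash
python3 - <<'E'
from h import *
o=status.get_obs();q=o['ee_pos'][:2]-S;print(o['contact_force'],'knob local',np.linalg.norm(q),np.degrees(np.arctan2(q[1],q[0])-YAW))
im,d=viewer.snapshot('top');save(cv2.resize(im[85:285,175:400],None,fx=3.4,fy=3,interpolation=cv2.INTER_CUBIC),'crop2')
np.save('top2.npy',im)
E
```

```text
[0.01879046 2.32847844 5.52920759] knob local 0.05546305915946475 -44.889219205938126
```

View pics/crop2.png

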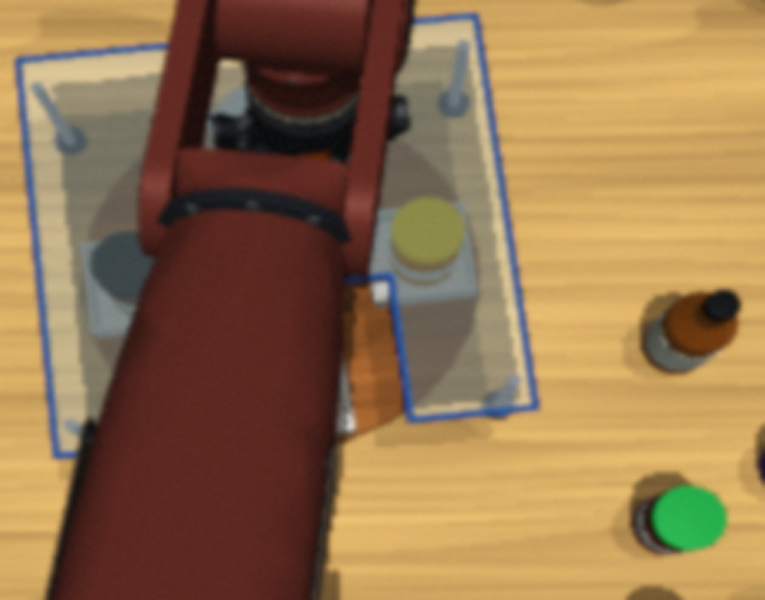

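The carousel now stands with its trays parallel to the guard. I'll release the knob and hover over the front spot.

Call:
jog_arm(commands=[[0,[0,0,0],0],[0,[0,0,0],0],[0,[0,0,0],0],[0,[0,0,0],0],[0,[0,0,0],0],[0,[0,0,0],0],[0,[0,0,-1],0],[0,[0,0,-2],0],[0,[0,0,-3],0],[0,[-1.5,-0.4,-3],0],[0,[-3,-0.8,-3],0],[0,[-4.5,-1.2,-3],0],[0,[-5.1,-1.3,-3],0],[0,[-5.1,-1.3,-3],0],[0,[-5.1,-1.3,-3],0]])

```text
clock: 10.05
ee_pos: [0.5067, 0.0096, 0.3024]
tcp_rot: [3.137, 0.162, 0.003]
contact_force: [-0.4, -0.2, 0.3]
width: 0.0851
grip_force: 0.0
```

```bash
python3 - <<'E'
from h import *
o=status.get_obs();print(np.round(o['ee_pos'],4),o['width'],o['contact_force'])
P=campose('wrist');im,d=viewer.snapshot('wrist');save(im,'w2')
for t in ['red_jar_mid','crank_grip']:
    for r in nets.place_of('wrist',t)[:2]: print(t,r)
H,Sa,V=cv2.split(cv2.cvtColor(im,cv2.COLOR_RGB2HSV))
m=(((H<8)|(H>170))&(Sa>100)&(V>50)).astype(np.uint8)
n,l,st,c=cv2.connectedComponentsWithStats(m)
for i in np.argsort(-st[1:,4])[:3]+1: print(st[i],c[i],atz(P,c[i],.139))
print('front',L(-.115,0),go(L(-.115,0),.110))
E
```

```text
[0.5067 0.0096 0.3024] 0.0850794973954564 [-0.36002954 -0.18440065  0.29328964]
crank_grip {'position': [335.7, 3.7], 'conf': 0.69}
[ 260  164   52   54 2151] [285.59460716 190.33240353] [0.50685381 0.00546904 0.139     ]
[459 266  37  33 511] [472.31702544 278.42661448] [ 0.42490191 -0.22211584  0.139     ]
[441 252  28  25 191] [449.57068063 259.89528796] [ 0.44519742 -0.18995076  0.139     ]
front [0.5063024  0.01024457] ('at', array([0.5072, 0.0094, 0.3019]), 'units', array([-0.03, -0.03,  6.4 ]), 'yaw', np.float64(5.9))
```

View pics/w2.png

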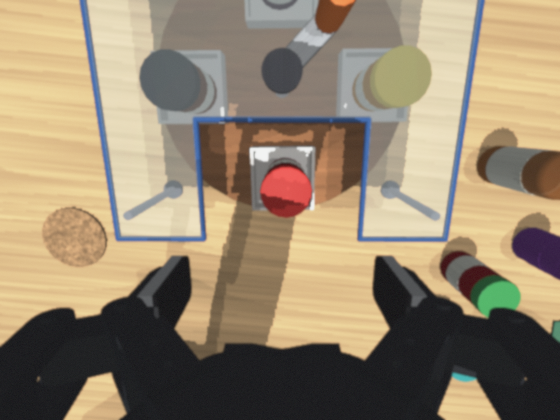

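The red jar stands in its tray at (285,190), centred in the opening (u 197 to 368), with the tray edges square. The jar sits about 4 mm to the right. Next I grasp it.

Call:
jog_arm(commands=[[0,[0,0.13,1],0],[0,[0,0.13,2],0],[0,[0,0.13,3],0],[0,[0,0.13,4],0],[0,[0,0.13,5],0],[0,[0,0.13,5.8],0],[0,[0,0.13,6.4],0],[0,[0,0.13,6.4],0],[0,[0,0.13,6.4],0],[255,[0,0.13,6.4],0],[255,[0,0.13,6.4],0],[255,[0,0.13,6.4],0],[255,[0,0.13,6.4],0],[255,[0,0.13,6.4],0],[255,[0,0.13,6.4],0],[255,[0,0.13,6.4],0],[255,[0,0.13,6.4],0]])

```text
clock: 11.9
ee_pos: [0.5086, 0.0055, 0.112]
tcp_rot: [3.137, 0.162, 0.007]
contact_force: [0.9, -1.0, 5.3]
width: 0.054
grip_force: 63.4
```

Call:
jog_arm(commands=[[255,[0,0,-0.3],0],[255,[0,0,-0.8],0],[255,[0,0,-1.4],0],[255,[0,0,-2],0],[255,[0,0,-2.6],0],[255,[0,0,-3.2],0],[255,[0,0,-3.8],0],[255,[0,0,-4.4],0],[255,[0,0,-4.8],0],[255,[0,0,-5],0],[255,[0,0,-5],0]])

```text
clock: 13.0
ee_pos: [0.5067, 0.0058, 0.2603]
tcp_rot: [3.137, 0.162, 0.001]
contact_force: [-0.4, 0.0, -3.2]
width: 0.0544
grip_force: 63.8
```

```bash
python3 - <<'E'
from h import *
o=status.get_obs();print(np.round(o['ee_pos'],4),o['width'],o['contact_force'],o['grip_force'])
P=campose('top');im,d=viewer.snapshot('top')
for r in nets.regions_of('top','coaster_top')[:1]:
    ys,xs=np.nonzero(r['pixels']);print(r['box'],atz(P,(xs.mean(),ys.mean()),.006))
P=campose('wrist');viewer.snapshot('wrist')
for r in nets.regions_of('wrist','coaster_top')[:1]:
    ys,xs=np.nonzero(r['pixels']);print(r['box'],atz(P,(xs.mean(),ys.mean()),.006))
print(go([.368,.33]))
E
```

```text
[0.5067 0.0058 0.2603] 0.05437245014344519 [-4.45180545e-01  3.26982619e-04 -3.24589815e+00] 63.774025440216064
[130.3, 248.5, 36.9, 35.4] [0.36943171 0.3278574  0.006     ]
[14.7, 215.6, 69.7, 59.8] [0.37127757 0.32671897 0.006     ]
('at', array([0.5057, 0.0059, 0.2584]), 'units', array([ -3.45, -11.22]), 'yaw', np.float64(5.91))
```

Call:
jog_arm(commands=[[255,[-0.1,-0.2,0],0],[255,[-0.3,-0.7,0],0],[255,[-0.5,-1.5,0],0],[255,[-0.8,-2.6,0],0],[255,[-1.2,-3.8,0],0],[255,[-1.6,-5,0],0],[255,[-1.9,-6.2,0],0],[255,[-2.3,-7.4,0],0],[255,[-2.7,-8.6,0],0],[255,[-3,-9.6,0],0],[255,[-3.2,-10.4,0],0],[255,[-3.4,-10.9,0],0],[255,[-3.44,-11.15,0],0],[255,[-3.44,-11.15,1],0],[255,[-3.44,-11.15,2],0],[255,[-3.44,-11.15,3],0],[255,[-3.44,-11.15,4],0],[255,[-3.44,-11.15,4.8],0],[255,[-3.44,-11.15,5.2],0],[255,[-3.44,-11.15,5.2],0]])

```text
clock: 15.2
ee_pos: [0.3677, 0.3267, 0.1018]
tcp_rot: [3.135, 0.162, -0.007]
contact_force: [-0.4, 0.2, -2.1]
width: 0.0537
grip_force: 64.0
```

Call:
jog_arm(commands=[[255,[0,0,0.2],0],[255,[0,0,0.35],0],[255,[0,0,0.45],0],[255,[0,0,0.52],0],[255,[0,0,0.58],0],[255,[0,0,0.58],0]])

```text
clock: 15.8
ee_pos: [0.3694, 0.3278, 0.0863]
tcp_rot: [3.137, 0.162, -0.0]
contact_force: [0.3, 0.6, -2.6]
width: 0.0539
grip_force: 64.0
```

Call:
jog_arm(commands=[[255,[0,0,0.05],0],[255,[0,0,0.1],0],[255,[0,0,0.13],0],[255,[0,0,0.13],0]])

```text
clock: 16.2
ee_pos: [0.3703, 0.3282, 0.0842]
tcp_rot: [-3.137, -0.162, -0.002]
contact_force: [-2.2, -1.7, 5.5]
width: 0.0543
grip_force: 64.8
```

Call:
jog_arm(commands=[[0,[0,0,0.05],0],[0,[0,0,0],0],[0,[0,0,0],0],[0,[0,0,0],0],[0,[0,0,0],0],[0,[0,0,-0.5],0],[0,[0,0,-1.2],0],[0,[0,0,-2.5],0],[0,[0,0,-4],0],[0,[0,0,-5.5],0],[0,[0,0,-6.5],0],[0,[0,0,-6.5],0]])

```text
clock: 17.4
ee_pos: [0.3724, 0.3299, 0.2841]
tcp_rot: [-3.131, -0.162, -0.016]
contact_force: [0.5, 0.2, 0.5]
width: 0.0852
grip_force: 0.0
```

Call:
jog_arm(commands=[[0,[-1.62,20.4,0],0],[0,[-1.62,20.4,0],0],[0,[-1.62,20.4,0],0],[0,[-1.62,20.4,0],0],[0,[-1.62,20.4,0],0],[0,[-1.62,20.4,0],0],[0,[-1.62,20.4,0],0],[0,[-1.62,20.4,0],0],[0,[-1.62,20.4,0],0],[0,[-1.62,20.4,0],0],[0,[-1.62,20.4,0],0],[0,[-1.62,20.4,0],0],[0,[-1.62,20.4,0],0],[0,[-1.62,20.4,0],0],[0,[-1.62,20.4,0],0],[0,[-1.62,20.4,0],0],[0,[-1.62,20.4,0],0]])

```text
clock: 19.1
ee_pos: [0.3844, -0.2843, 0.2775]
tcp_rot: [-3.137, -0.166, -0.0]
contact_force: [-0.4, -0.3, 0.2]
width: 0.0854
grip_force: 0.0
```

```bash
python3 - <<'E'
from h import *
o=status.get_obs();print(np.round(o['ee_pos'],4),o['width'])
im0,d=viewer.snapshot('top')
P=campose('wrist');im,d=viewer.snapshot('wrist');b=np.hstack([cv2.resize(im,(400,300)),cv2.resize(im0,(400,300))]);save(b,'w3')
H,Sa,V=cv2.split(cv2.cvtColor(im,cv2.COLOR_RGB2HSV))
m=((H>45)&(H<75)&(Sa>120)&(V>60)).astype(np.uint8)
n,l,st,c=cv2.connectedComponentsWithStats(m)
for i in np.argsort(-st[1:,4])[:2]+1: w=atz(P,c[i],.103);print(st[i],c[i],w,go(w,.077))
E
```

```text
[ 0.3844 -0.2843  0.2775] 0.08540882195264012
[267 166  44  47 728] [292.57967033 187.21428571] [ 0.38636648 -0.29630396  0.103     ] ('at', array([ 0.3845, -0.2847,  0.2777]), 'units', array([0.02, 0.39, 6.69]), 'yaw', np.float64(6.03))
[297 198   1   2   2] [297.  198.5] [ 0.37410015 -0.30269241  0.103     ] ('at', array([ 0.3845, -0.2847,  0.2777]), 'units', array([-0.41,  0.56,  6.69]), 'yaw', np.float64(6.03))
```

View pics/w3.png

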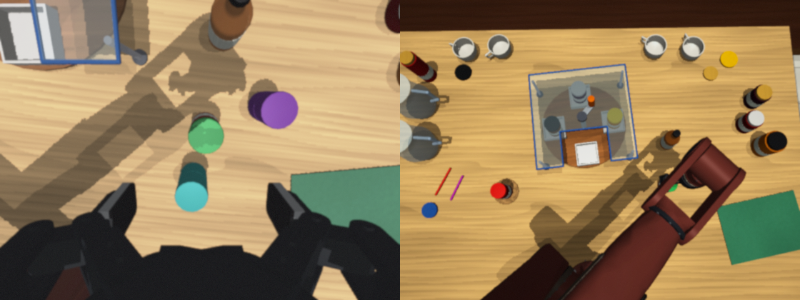

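The wrist view shows the green lid centred at about (289,189), with teal and purple clear of the fingers. The top view shows the red jar upright on the coaster and the empty tray square at the opening.

Call:
jog_arm(commands=[[0,[0,0.2,1],0],[0,[0,0.2,2],0],[0,[0,0.2,3],0],[0,[0,0.2,4],0],[0,[0,0.2,5],0],[0,[0,0.2,6],0],[0,[0,0.2,6.65],0],[0,[0,0.2,6.65],0],[0,[0,0.2,6.65],0],[255,[0,0.2,6.65],0],[255,[0,0.2,6.65],0],[255,[0,0.2,6.65],0],[255,[0,0.2,6.65],0],[255,[0,0.2,6.65],0],[255,[0,0.2,6.65],0],[255,[0,0.2,6.65],0],[255,[0,0.2,6.65],0]])

```text
clock: 20.9
ee_pos: [0.3862, -0.2927, 0.0805]
tcp_rot: [3.135, 0.162, 0.004]
contact_force: [-0.3, 2.7, 5.5]
width: 0.0539
grip_force: 61.6
```

Call:
jog_arm(commands=[[255,[0,0,-0.3],0],[255,[0,0,-0.8],0],[255,[0,0,-1.6],0],[255,[0,0,-2.6],0],[255,[0,0,-3.6],0],[255,[0,0,-4.6],0],[255,[0,0,-5.4],0],[255,[0,0,-6],0],[255,[0,0,-6.3],0],[255,[0,0,-6.3],0]])

```text
clock: 21.9
ee_pos: [0.3852, -0.2922, 0.2683]
tcp_rot: [3.135, 0.162, 0.003]
contact_force: [0.1, -0.0, -4.4]
width: 0.0535
grip_force: 64.0
```

```bash
python3 - <<'E'
from h import *
o=status.get_obs();print(np.round(o['ee_pos'],4),o['width'],o['grip_force'],o['contact_force'])
print(go([.5065,.0095]))
E
```

```text
[ 0.3852 -0.2922  0.2683] 0.05351929385584266 64.00678396224976 [ 0.09877973 -0.0078105  -4.37184572]
('at', array([ 0.3852, -0.2922,  0.2683]), 'units', array([ 5.06, -9.59]), 'yaw', np.float64(5.92))
```

Call:
jog_arm(commands=[[255,[0.1,-0.2,0],0],[255,[0.3,-0.6,0],0],[255,[0.7,-1.4,0],0],[255,[1.2,-2.3,0],0],[255,[1.8,-3.4,0],0],[255,[2.4,-4.5,0],0],[255,[3,-5.6,0],0],[255,[3.5,-6.7,0],0],[255,[4.1,-7.8,0],0],[255,[4.6,-8.7,0],0],[255,[4.9,-9.3,0],0],[255,[5.06,-9.59,0],0],[255,[5.06,-9.59,0],0],[255,[5.06,-9.59,0],0]])

```text
clock: 23.3
ee_pos: [0.5055, 0.0097, 0.2663]
tcp_rot: [3.137, 0.163, -0.003]
contact_force: [-0.1, 0.6, -3.5]
width: 0.0539
grip_force: 64.2
```

Call:
jog_arm(commands=[[255,[0,0,0.5],0],[255,[0,0,1.2],0],[255,[0,0,2],0],[255,[0,0,2.7],0],[255,[0,0,3.1],0],[255,[0,0,3.3],0],[255,[0,0,3.3],0]])

```text
clock: 24.0
ee_pos: [0.5055, 0.0096, 0.1671]
tcp_rot: [-3.137, -0.161, 0.003]
contact_force: [0.0, -0.2, -3.7]
width: 0.0539
grip_force: 64.2
```

```bash
python3 - <<'E'
from h import *
o=status.get_obs();print(np.round(o['ee_pos'],4),o['width'],o['grip_force'],o['contact_force'])
print(go(L(-.115,0),.115))
im,d=viewer.snapshot('wrist');im2,d=viewer.snapshot('scene')
save(np.hstack([im[80:300,180:400],cv2.resize(im2[160:330,180:350],(220,220))]).repeat(1,0),'w4')
E
```

```text
[0.5055 0.0096 0.1671] 0.0538947782585251 64.22499775886536 [ 0.02104316 -0.19272127 -3.70267115]
('at', array([0.5055, 0.0096, 0.1671]), 'units', array([ 0.03, -0.02,  1.74]), 'yaw', np.float64(5.87))
```

View pics/w4.png

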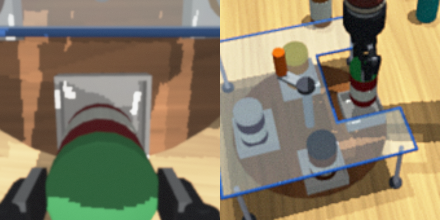

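The held green jar is centred over the tray (both at u≈284), so I lower it.

Call:
jog_arm(commands=[[255,[0,0,0.3],0],[255,[0,0,0.7],0],[255,[0,0,1.1],0],[255,[0,0,1.4],0],[255,[0,0,1.55],0],[255,[0,0,1.65],0],[255,[0,0,1.65],0]])

```text
clock: 24.8
ee_pos: [0.5059, 0.01, 0.118]
tcp_rot: [-3.137, -0.162, 0.001]
contact_force: [-0.2, 0.5, -3.9]
width: 0.0539
grip_force: 64.2
```

Call:
jog_arm(commands=[[255,[0,0,0.05],0],[255,[0,0,0.09],0],[255,[0,0,0.12],0],[255,[0,0,0.15],0],[255,[0,0,0.15],0]])

```text
clock: 25.3
ee_pos: [0.5068, 0.01, 0.1148]
tcp_rot: [3.137, 0.162, 0.002]
contact_force: [0.3, -0.2, -1.1]
width: 0.0536
grip_force: 64.6
```

Call:
jog_arm(commands=[[255,[0,0,0.03],0],[255,[0,0,0.04],0],[0,[0,0,0.04],0],[0,[0,0,0],0],[0,[0,0,0],0],[0,[0,0,0],0],[0,[0,0,0],0],[0,[0,0,-0.5],0],[0,[0,0,-1.2],0],[0,[0,0,-2.4],0],[0,[0,0,-3.8],0],[0,[0,0,-5.2],0],[0,[0,0,-6.2],0],[0,[-2,1.5,-6.2],0],[0,[-3.2,3,-6.2],0],[0,[-3.2,5,-6.2],0],[0,[-3.2,6.5,-6.2],0],[0,[-3.2,6.5,-6.2],0],[0,[-3.2,6.5,-6.2],0]])

```text
clock: 27.2
ee_pos: [0.4302, -0.1974, 0.2999]
tcp_rot: [3.136, 0.154, -0.001]
contact_force: [0.7, 0.6, -0.0]
width: 0.0853
grip_force: 0.0
```

```bash
python3 - <<'E'
from h import *
o=status.get_obs();print(np.round(o['ee_pos'],4),o['width'],o['contact_force'],o['clock'])
im,d=viewer.snapshot('top');im2,d=viewer.snapshot('scene')
save(np.hstack([cv2.resize(im[80:300,120:400],(400,314)),cv2.resize(im2[150:390,140:420],(400,314))]),'fin')
P=campose('top')
H,Sa,V=cv2.split(cv2.cvtColor(im,cv2.COLOR_RGB2HSV))
for n,u,v,mm,z in [('green',258,208,(H>45)&(H<75)&(Sa>100),.137),('knob',270,170,(H<14)&(Sa>190)&(V>130),.225),('red',150,265,((H<5)|(H>172))&(Sa>150),.109)]:
    w=np.zeros(H.shape,bool);w[v-45:v+45,u-45:u+45]=1;ys,xs=np.nonzero(mm&w)
    if len(xs): p=atz(P,(np.median(xs),np.median(ys)),z)[:2];q=p-S;c,s=np.cos(YAW),np.sin(YAW);q=np.array([c*q[0]+s*q[1],-s*q[0]+c*q[1]]);print(n,len(xs),p,'local',q,np.degrees(np.arctan2(q[1],q[0])))
E
```

```text
[ 0.4302 -0.1974  0.2999] 0.08533951953208872 [ 0.7183874   0.60374116 -0.03358751] 27.2
green 384 [0.50262754 0.011162  ] local [-0.11856183  0.00128827] 179.37745885860681
knob 47 [ 0.66715343 -0.01182991] local [ 0.04275196 -0.03840122] -41.9312270863563
red 420 [0.36594757 0.32201561] local [-0.22275002  0.32448512] 124.46851657929807
```

View pics/fin.png

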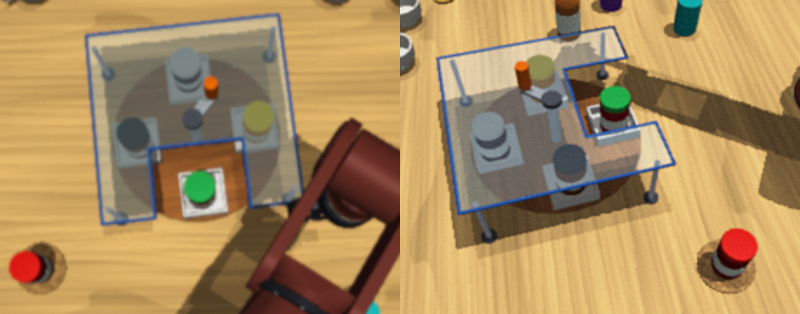

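The final views show the green jar in the front tray, which is square to the opening. The red jar is upright on the coaster and the other three jars are standing, so I'm handing it in.

```bash
python3 -c "
from bench import order
print(order.sign_off())"
```

```text
the job is handed in; nothing more can be done
None
```

The job is handed in at about 27 s: the red-lidded jar stands upright on the coaster, the green-lidded jar stands in the emptied compartment squarely at the front opening, and the other three jars and the syrup bottle look undisturbed in the last pictures; sign-off returned no verdict.

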